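# Index the loaded specimen slide to its latched viewing position

### The arm

A 6-joint arm with a two-finger parallel gripper is mounted at the origin on a cart in front of the work surface, level with it; the furniture and walls round the work are solid. World frame = base frame: x ahead of the robot, y to its left, z up, the work surface at z = 0. Lengths are in m, angles in rad, forces in N, time in s.
With the tool pointing down it reaches from about 0.225 to 0.725 m from the base axis. Payload 3.1 kg.
Tool frame: the origin (TCP) lies on the centre line of the jaws, within the pads' length; the fingertips stand 19 mm ahead of it and the grasp point (between the pads) is the TCP (manip.finger_overhang is the distance from the TCP to the fingertips, in m); z points along the fingers, y is the line along which they close (so a half turn about z gives the same grasp; the last joint's range is limited). The gripper opens to 85 mm and grips with 20 to 120 N. Pads are 22 mm wide; open, the fingers measure 114 mm over their backs; the gripper's body (76 mm by 85 mm) begins 54 mm behind the grasp point. The pads swing forward as they close: fully open they stand 13 mm farther back than shut.
Start: joints at [1.126, 0.048, 0.099, 1.622, 0, 1.443], TCP at [0.164, 0.499, 0.25] pointing down, gripper open.
Joint ranges: [-2.91, 2.91], [-0.99, 1.94], [-1.21, 1.42], [-2.12, 2.29], [-1.49, 1.47], [-3.14, 3.14]. Speed limits (rad/s): [2.79, 2.79, 3.14, 3.14, 3.14, 3.14].

### API

Orientations are given as a rotation vector (axis times angle).
In Python, from bench import manip gives the robot as it stands.
- The arm moves only by the tool drive_tool, never from a script. Its argument "rows" is a list of rows, each a list of 3 entries, a list of its own where there are three numbers: the shift along the world's x, y, z normalised to -1 to 1, where 1 is 0.4 m, then the turn, a rotation vector about the world's x, y, z normalised to -1 to 1, where 1 is 90 degrees, then the opening, from 0 (shut) to 1 (fully open). In form: [[[tx, ty, tz], [rx, ry, rz], claw], ...]. A call has 1 to 12 rows; each row is the pose to reach, as a shift and turn from the pose commanded when the call began; what a row does not reach only later rows make up. A row lasts 1/10 s, in which the tool goes at most 50 mm and 8.59 degrees, less where a joint would pass 70% of its speed; a pose out of reach is approached as far as the arm can. A call with a number of a shift or a turn outside -1 to 1 is refused whole. A call with a gripper value outside its range is refused whole. The fingers move at their own pace and stop on an object; the grip force is fixed at half the most. Time passes only in rows, so rows that repeat a pose let the fingers close. It gives the time, the measured TCP pose, the force, the opening and the grip force at its end, in the units of the state.
- manip.observe(): the state, without advancing time (a new reading comes with each control period).
- manip.camera(name): name is "scene" or "top" or "wrist"; returns the picture (400x640x3 uint8, red, green, blue); there is no depth.
- manip.get_calibration(name): a dict with "fx", "fy", "cx", "cy" (pixels), "camera_from_world" (4x4, takes a point from world to camera coordinates). Camera axes: x right, y down, z forward; pixel columns grow to the right and rows downward; lengths in m; the calibration is good to about 2 mm. A picture is of the moment at which its call begins: read the wrist's pose just before it. get_calibration takes no time and is no camera call; for the wrist camera it gives the pose at the moment of the call.
- manip.hand_in(): hands the job in; it is judged then, once.
Trained networks look in the newest picture that a camera, given by its name, has taken for a name from the list of things; names that differ only in an ending like _2 or _b are one class to them, and where a whole thing is asked for, a point or a joint stands for the part that bears it (a point fixed in the world has none). Each returns a list of dicts, best first, with "score" (0 to 1); they miss things now and then, are a little off and sometimes report something else, mostly with a low value. They report only what shows in the picture. A call takes as long as a camera call. They do not tell look-alikes from the thing itself.
- manip.spot_in(camera, name): "point" ([column, row] as shares, 0 to 1, of the picture: columns of its width, rows of its height, amid what is visible of it).
- manip.trace(camera, name): "mask" (400x640 bool, what is visible of it) and "point" ([column, row] as shares, 0 to 1, of the picture: columns of its width, rows of its height, amid what is visible of it).
The state is a dict: "t": time; "q": joint angles; "joint_vel": joint speeds; "joint_efforts": joint torques, N m; "tcp_pos": TCP position; "orientation": TCP orientation; "contact_force": force on the tool from outside, world axes, zero at the start; "torque": the same for the moment, N m; "width": finger opening in m; "gripper_force": force on a finger pad.
Only numpy, scipy, OpenCV 4.12 (cv2) and the standard library are available. Lean on these libraries where they do the work, as an engineer would, in place of code of your own. Each camera call takes 0.05 s, during which the arm holds its last target. There are 200 camera calls.

### The job

Two identical spring-return specimen slides stand on the worktop; one carries a round mounted specimen in its nest. Push that loaded slide away from you by its upright push face until its side tooth has gone past the stop pin, without forcing it hard against its end stop, then let go so that the spring brings it back against the pin and it stays latched at mid travel, with the specimen under the viewing ring. Do not touch or lift the specimen, do not push the empty slide, leave the loupe, the spare specimen and the steel slug where they are, and finish clear of everything.

Things in the scene. Friction and masses are not known exactly. Their poses are not given: they have to be found in the camera images.
- shuttle_a: base of the loaded slide fixture, screwed down: grey plate 84 x 8 mm, from x = -80 to +92 mm. x runs along the slide's travel, away from the robot (turned up to 0.35 rad), y to its left, z up; origin on the worktop. Nothing on it is higher than 46 mm; the slide's deck is 18 mm high. The two fixtures look alike and may stand either way round: this is the one with the specimen
- shuttle_a_push_face (a point): centre of the loaded slide's push face, 29 mm above the worktop (moves with the slide): upright flat face at the near end, 92 mm wide, 12 to 46 mm above the worktop, looking to -x of the fixture; the block slopes down behind it. The base plate is only 8 mm high: fingertips 15 to 35 mm above the worktop can push through the whole travel
- shuttle_a_nest (a point): centre of the floor of the loaded slide's nest, 18 mm above the worktop and 80 mm beyond the push face: black ring, 33 mm inside, 40 mm outside, 8 mm tall, loosely holding the specimen (moves with the slide)
- shuttle_a_viewing_ring (a point): centre of the 26 mm hole in the loaded fixture's bridge, at its top, 45 mm above the worktop, 35 mm beyond the fixture's origin; the bridge is 40 x 84 mm, its underside 40 mm high; fixed
- shuttle_a_stop_pin (a point): stop pin of the loaded fixture, 6 mm thick, sprung sideways against the slide's left edge, in a housing 28 mm high, 8 mm nearer than the fixture's origin; its knob ends 74 mm left of the slide's centre line (84 mm while the tooth passes)
- shuttle_a_slide (a joint): travel of the loaded slide, m: 0 = home (start), grows as it is pushed along the fixture's +x; 0.062 = hard end stop. A spring pulls it home (2 N at home, 5.5 N at the end stop; the tooth adds 1 N from 0.017 to 0.040). Let go below 0.040 it returns home; pushed to between 0.043 and 0.062 and let go, it comes back to 0.040 and stays latched there, nest under the viewing ring
- specimen_mid (a point): centre (half-way up) of the specimen in the loaded slide's nest: dark cylinder 30 mm across and 16 mm tall, standing 8 mm out of the nest ring; loose
- specimen: the same specimen; origin at the centre of its underside, z up along its axis
- shuttle_b: base of the empty slide fixture, same build and axes as shuttle_a; leave it alone
- shuttle_b_slide (a joint): travel of the empty slide, m: 0 = home, where it must stay
- loupe: black stand loupe, 33 mm across, 35 mm tall, between the fixtures; loose; origin at the centre of its underside; bystander
- spare_specimen: mounted specimen 30 mm across, 17 mm tall, on the worktop between the fixtures; loose; origin at the centre of its underside; bystander
- round_slug: steel cylinder 27 mm across, 27 mm tall, on the worktop to the left; loose; origin at the centre of its underside; bystander
Not all that is in view belongs to the job. Leave any orange look-alike of the specimen alone.

How it is judged:
On the way:
1. the loaded slide is pushed past its stop pin (value of joint shuttle_a_slide above 0.0415 m), for 0.05 s.
At the end, for the whole second after the job is handed in: the loaded slide rests latched against its stop pin (travel 37 to 42.5 mm), the specimen sits flat in its nest (within 5 mm of its centre) under the viewing ring (within 8 mm), and the empty slide is at home (within 4 mm) (value of joint shuttle_a_slide between 0.037 and 0.0425 m and velocity of joint shuttle_a_slide between -0.005 and 0.005 m/s and horizontal distance between specimen_mid and shuttle_a_nest below 0.005 m and horizontal distance between specimen_mid and shuttle_a_viewing_ring below 0.008 m and height (world z) of specimen_mid below 0.029 m and angle between specimen_mid's own z axis and vertical below 0.1 rad and value of joint shuttle_b_slide below 0.004 m); the robot touches nothing.
It fails at once if the specimen was touched by the robot (contact force between any of the fingers, the arm and specimen above 0.5 N).
It fails at once if the specimen was lifted or left its nest (height (world z) of specimen_mid above 0.033 m or horizontal distance between specimen_mid and shuttle_a_nest above 0.01 m).
It fails at once if the empty slide was pushed (value of joint shuttle_b_slide above 0.01 m).
It fails at once if a bystander was moved (distance of any of loupe, spare_specimen, round_slug from where it was at the start of the episode above 0.015 m).
It fails at once if the slide was forced hard against its end stop (value of joint shuttle_a_slide above 0.06 m and contact force between any of the fingers, the arm and shuttle_a above 40 N).
It also fails if it takes over 32 s, if anything falls off the work surface, if the arm or the gripper's body presses on something with over 40 N, if the wrist force passes 120 N, or if a joint passes its speed limit or range.

## Working session

There is one attempt and no reset: what is moved stays moved. The work goes in short steps, Python scripts to look and compute and a tool call to move; the robot and the scene stay as the last step left them, time stands still between calls to the robot, and variables do not carry over. Pictures are saved under pics/ and viewed, at most 10 in all, crops included, and the job is handed in when it is done.

Besides the shell and the picture viewer there is one more tool, called after "Request:" as name([rows], argument=value, ...), one row to a line, values as JSON. drive_tool: Moves the arm, as the interface text tells. Scaled input: -1 to 1 covers 0.4 m each way for a shift and 90 degrees each way for a turn. Its arguments: {"type":"object","properties":{"rows":{"type":"array"}},"required":["rows"]}

```bash
mkdir -p pics; python3 - <<'E'
from bench import manip
import cv2
s=manip.observe();print(s['t'],s['tcp_pos'],s['orientation'],s['width'])
for c in("top","scene"):
    im=manip.camera(c);cv2.imwrite(f"pics/{c}1.png",im[:,:,::-1])
    for n in("specimen","shuttle_a","shuttle_a_push_face","shuttle_a_nest","shuttle_a_viewing_ring","shuttle_a_stop_pin","loupe","round_slug"):
        print(c,n,[(round(d['score'],2),round(d['point'][0]*640),round(d['point'][1]*400)) for d in manip.spot_in(c,n)])
E
```

```text
0.0 [0.16332544 0.49834746 0.24910079] [-0.49550912 -3.10163331  0.00357036] 0.08508085728682582
top specimen [(0.7, 316, 214), (0.59, 293, 254), (0.49, 321, 178)]
top shuttle_a [(0.66, 277, 183), (0.62, 408, 184)]
top shuttle_a_push_face [(0.83, 278, 205)]
top shuttle_a_nest [(0.72, 280, 206)]
top shuttle_a_viewing_ring [(0.58, 281, 182)]
top shuttle_a_stop_pin []
top loupe [(0.6, 361, 226)]
top round_slug []
scene specimen [(0.65, 285, 183)]
scene shuttle_a [(0.78, 405, 227), (0.56, 283, 188)]
scene shuttle_a_push_face [(0.75, 279, 194)]
scene shuttle_a_nest [(0.67, 276, 193)]
scene shuttle_a_viewing_ring [(0.95, 281, 189), (0.36, 275, 194)]
scene shuttle_a_stop_pin []
scene loupe [(0.51, 336, 224), (0.41, 283, 184), (0.22, 280, 188)]
scene round_slug [(0.57, 222, 186), (0.44, 285, 189)]
```

```bash
python3 - <<'E'
import cv2
im=cv2.imread("pics/top1.png");c=im[120:300,200:470];cv2.imwrite("pics/top1c.png",cv2.resize(c,(800,533),interpolation=cv2.INTER_CUBIC))
E
```

```text
(no output)
```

View pics/top1c.png

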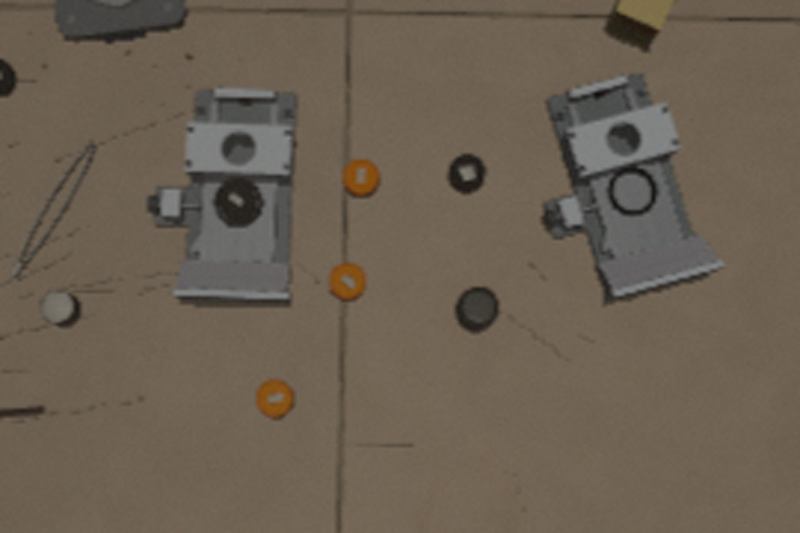

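View pics/scene1.png

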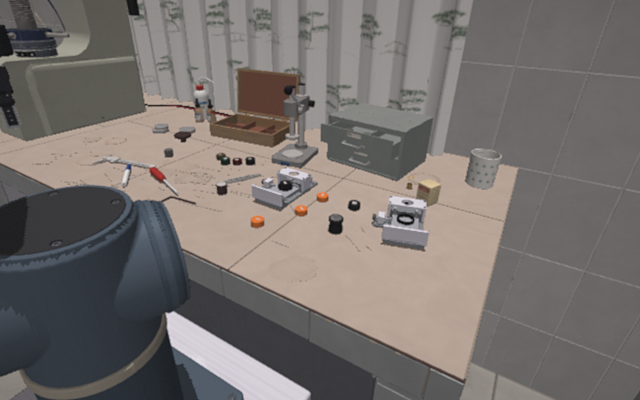

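The loaded slide is the left fixture: dark specimen in its nest at top-picture pixel (280,188). The right fixture's nest, at (413,184), is empty. Orange look-alikes are at (293,254), (317,215) and (322,180), and the first one stands in front of the push face. The dark disc at (357,178) is the spare specimen, (361,224) is the loupe and (220,224) is the slug. Next I'll work out the geometry.

```bash
cat > h.py <<'E'
import numpy as np
from bench import manip
def world(cam,u,v,z,K=None):
    K=K or manip.get_calibration(cam);T=np.linalg.inv(np.array(K["camera_from_world"]))
    d=T[:3,:3]@[(u-K["cx"])/K["fx"],(v-K["cy"])/K["fy"],1];o=T[:3,3]
    return o+d*(z-o[2])/d[2]
E
python3 - <<'E'
from h import *
k=270/800
for n,u,v,z in[("faceL",175,296,.046),("faceR",290,300,.046),("spec",238,202,.034),("ring",239,148,.045),("orange1",275,398,.016),("orange2",347,281,.016),("slug",60,308,.027),("loupe",478,308,.035),("bridgeFL",187,168,.045),("bridgeFR",292,174,.045)]:
    print(n,world("top",200+u*k,120+v*k,z).round(4))
E
```

```text
faceL [0.5029 0.2315 0.046 ]
faceR [0.5013 0.1412 0.046 ]
spec [0.5806 0.1855 0.034 ]
ring [0.6225 0.185  0.045 ]
orange1 [0.4255 0.1529 0.016 ]
orange2 [0.5203 0.097  0.016 ]
slug [0.4937 0.3255 0.027 ]
loupe [ 0.4984 -0.0073  0.035 ]
bridgeFL [0.6056 0.226  0.045 ]
bridgeFR [0.6021 0.1422 0.045 ]
```

Request:
drive_tool([
  [[0.7275,-0.7775,0],[0,0,0.184],0],
  [[0.7275,-0.7775,0],[0,0,0.184],0],
  [[0.7275,-0.7775,0],[0,0,0.184],0],
  [[0.7275,-0.7775,0],[0,0,0.184],0],
  [[0.7275,-0.7775,0],[0,0,0.184],0],
  [[0.7275,-0.7775,0],[0,0,0.184],0],
  [[0.7275,-0.7775,0],[0,0,0.184],0],
  [[0.7275,-0.7775,0],[0,0,0.184],0],
  [[0.7275,-0.7775,0],[0,0,0.184],0],
  [[0.7275,-0.7775,0],[0,0,0.184],0],
  [[0.7275,-0.7775,0],[0,0,0.184],0],
  [[0.7275,-0.7775,0],[0,0,0.184],0],
])

```text
t: 2.1
tcp_pos: [0.454, 0.1885, 0.2504]
orientation: [-0.042, -3.141, -0.001]
contact_force: [-0.3, 0.1, 0.1]
width: -0.0001
gripper_force: 0.0
```

```bash
python3 - <<'E'
from h import *
import cv2
s=manip.observe();print(s['t'],s['tcp_pos'],s['orientation'],s['width'],s['contact_force'],manip.finger_overhang)
im=manip.camera("wrist");cv2.imwrite("pics/w1.png",im[:,:,::-1])
K=manip.get_calibration("wrist");T=np.array(K["camera_from_world"])
for p in[(.502,.186,.046),(.5806,.1855,.034),(.4255,.153,.016)]:
    c=T@[*p,1];print(K["fx"]*c[0]/c[2]+K["cx"],K["fy"]*c[1]/c[2]+K["cy"])
E
```

```text
2.1 [0.45396388 0.18849785 0.25040698] [-4.23070318e-02 -3.14086927e+00 -6.44389923e-04] -8.302820578928598e-05 [-0.25869437  0.07564128  0.06767404] 0.019
314.41314928046506 219.38878508961565
315.7742914659425 276.46273639169476
283.8120320710297 147.94786686789175
```

View pics/w1.png

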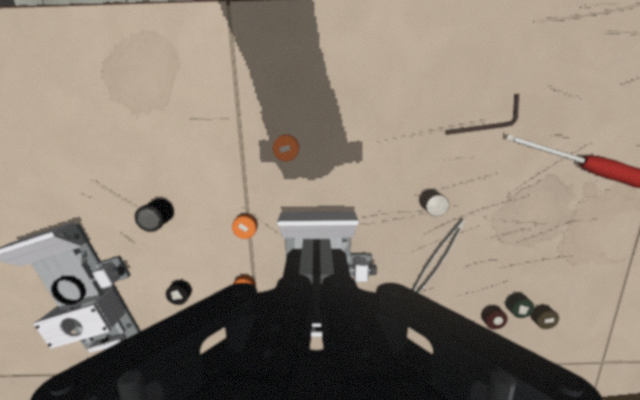

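The wrist view shows the push face as the bright strip at (280–356, 208–222). It's straight ahead of the fingers and matches the top-camera estimate to within about 3 mm. The orange look-alike at (286,148) is well behind. I'll go down in front of the face.

Request:
drive_tool([
  [[0.01,0,-0.12],[0,0,0],0],
  [[0.01,0,-0.24],[0,0,0],0],
  [[0.01,0,-0.36],[0,0,0],0],
  [[0.01,0,-0.45],[0,0,0],0],
  [[0.01,0,-0.5175],[0,0,0],0],
  [[0.01,0,-0.5175],[0,0,0],0],
  [[0.01,0,-0.5175],[0,0,0],0],
])

```text
t: 2.85
tcp_pos: [0.4578, 0.1887, 0.0437]
orientation: [-0.041, -3.141, 0.0]
contact_force: [0.4, 0.1, 0.3]
width: 0.0002
gripper_force: 0.0
```

Request:
drive_tool([
  [[0.01,0,0],[0,0,0],0],
  [[0.02,0,0],[0,0,0],0],
  [[0.03,0,0],[0,0,0],0],
  [[0.04,0,0],[0,0,0],0],
  [[0.045,0,0],[0,0,0],0],
  [[0.05,0,0],[0,0,0],0],
  [[0.05,0,0],[0,0,0],0],
])

```text
t: 3.55
tcp_pos: [0.4788, 0.1878, 0.0432]
orientation: [-0.044, -3.141, 0.0]
contact_force: [0.2, 0.5, -0.5]
width: 0.0004
gripper_force: 0.0
```

Request:
drive_tool([
  [[0.01,0,0],[0,0,0],0],
  [[0.02,0,0],[0,0,0],0],
  [[0.02,0,0],[0,0,0],0],
])

```text
t: 3.85
tcp_pos: [0.4872, 0.1879, 0.0434]
orientation: [0.044, 3.141, 0.0]
contact_force: [-0.3, 1.2, 0.3]
width: -0.0
gripper_force: 0.0
```

Request:
drive_tool([
  [[0.01,0,0],[0,0,0],0],
  [[0.01,0,0],[0,0,0],0],
])

```text
t: 4.05
tcp_pos: [0.4911, 0.1879, 0.0434]
orientation: [0.044, 3.141, 0.0]
contact_force: [-0.3, 0.2, 0.8]
width: 0.0003
gripper_force: 0.0
```

Request:
drive_tool([
  [[0.01,0,0],[0,0,0],0],
  [[0.01,0,0],[0,0,0],0],
])

```text
t: 4.25
tcp_pos: [0.4942, 0.1879, 0.0431]
orientation: [-0.044, -3.14, -0.0]
contact_force: [-2.1, 1.1, 0.9]
width: -0.0003
gripper_force: 0.9
```

Request:
drive_tool([
  [[0.01,0,0],[0,0,0],0],
  [[0.02,0,0],[0,0,0],0],
  [[0.02,0,0],[0,0,0],0],
])

```text
t: 4.55
tcp_pos: [0.5028, 0.1878, 0.0431]
orientation: [-0.044, -3.141, 0.0]
contact_force: [-2.6, -0.1, 0.7]
width: -0.0003
gripper_force: 1.2
```

```bash
python3 - <<'E'
from h import *
import cv2
print(manip.observe()['contact_force'])
im=manip.camera("top");c=im[160:240,220:340,::-1];cv2.imwrite("pics/t2.png",cv2.resize(c,(780,520),interpolation=cv2.INTER_CUBIC))
E
```

```text
[-2.5679338  -0.12914489  0.74259345]
```

View pics/t2.png

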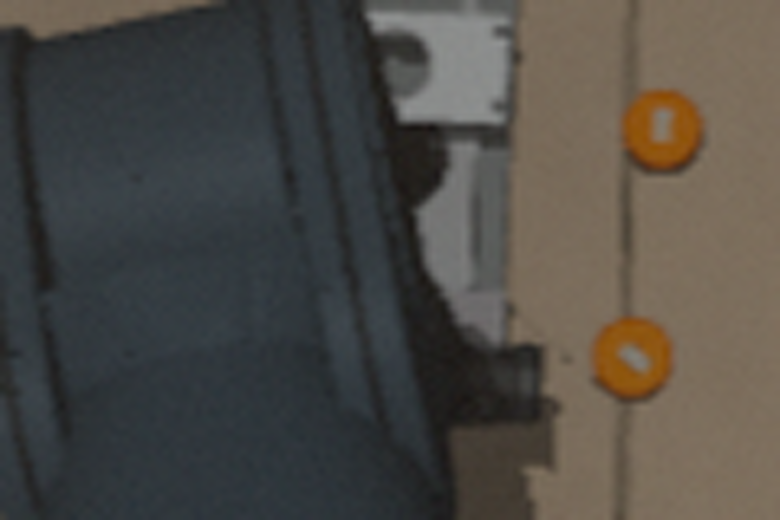

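Contact came at TCP x of about 0.493, with the force at 2.5 N as the spring predicts. The picture shows the arm over the fixture and the specimen at (420,165) still in place by the bridge. I'll push on to about 52 mm of travel, which is TCP x of about 0.545.

Request:
drive_tool([
  [[0.01,0,0],[0,0,0],0],
  [[0.02,0,0],[0,0,0],0],
  [[0.03,0,0],[0,0,0],0],
  [[0.04,0,0],[0,0,0],0],
  [[0.05,-0.001,0],[0,0,0],0],
  [[0.06,-0.001,0],[0,0,0],0],
  [[0.07,-0.002,0],[0,0,0],0],
  [[0.07,-0.002,0],[0,0,0],0],
])

```text
t: 5.4
tcp_pos: [0.5308, 0.1872, 0.0431]
orientation: [-0.044, -3.141, -0.001]
contact_force: [-4.0, -0.3, 1.0]
width: -0.0
gripper_force: 1.7
```

Request:
drive_tool([
  [[0.01,0,0],[0,0,0],0],
  [[0.02,0,0],[0,0,0],0],
  [[0.03,0,0],[0,0,0],0],
  [[0.035,0,0],[0,0,0],0],
  [[0.035,0,0],[0,0,0],0],
  [[0.035,0,0],[0,0,0],0],
])

```text
t: 6.0
tcp_pos: [0.5443, 0.187, 0.0431]
orientation: [-0.044, -3.14, 0.0]
contact_force: [-5.1, 0.6, 1.7]
width: -0.0001
gripper_force: 2.4
```

The force of 5.1 N matches about 51 mm of travel. I'll ease back slowly.

Request:
drive_tool([
  [[-0.007,0,0],[0,0,0],0],
  [[-0.014,0,0],[0,0,0],0],
  [[-0.021,0,0],[0,0,0],0],
  [[-0.027,0,0],[0,0,0],0],
  [[-0.033,0,0],[0,0,0],0],
  [[-0.039,0,0],[0,0,0],0],
  [[-0.039,0,0],[0,0,0],0],
])

```text
t: 6.7
tcp_pos: [0.5302, 0.1873, 0.0442]
orientation: [0.044, 3.138, 0.001]
contact_force: [0.4, 0.4, -0.2]
width: -0.0005
gripper_force: 0.0
```

Request:
drive_tool([
  [[-0.02,0,0],[0,0,0],0],
  [[-0.06,0,0],[0,0,0],0],
  [[-0.11,0,0],[0,0,0],0],
  [[-0.11,0,0.1],[0,0,0],0],
  [[-0.11,0,0.2],[0,0,0],0],
  [[-0.11,0,0.3],[0,0,0],0],
  [[-0.11,0,0.4],[0,0,0],0],
  [[-0.11,0,0.5],[0,0,0],0],
  [[-0.3,0.2,0.5],[0,0,0],0],
  [[-0.4,0.3,0.5],[0,0,0],0],
  [[-0.5,0.4,0.5],[0,0,0],0],
  [[-0.5,0.4,0.5],[0,0,0],0],
])

```text
t: 7.9
tcp_pos: [0.3442, 0.3314, 0.2438]
orientation: [0.045, 3.14, 0.002]
contact_force: [0.2, 1.3, 0.0]
width: -0.0003
gripper_force: 0.0
```

```bash
python3 - <<'E'
from h import *
import cv2
print(manip.observe()['t'])
im=manip.camera("top");c=im[150:240,220:340,::-1];cv2.imwrite("pics/t3.png",cv2.resize(c,(780,585),interpolation=cv2.INTER_CUBIC))
E
```

```text
7.9
```

View pics/t3.png

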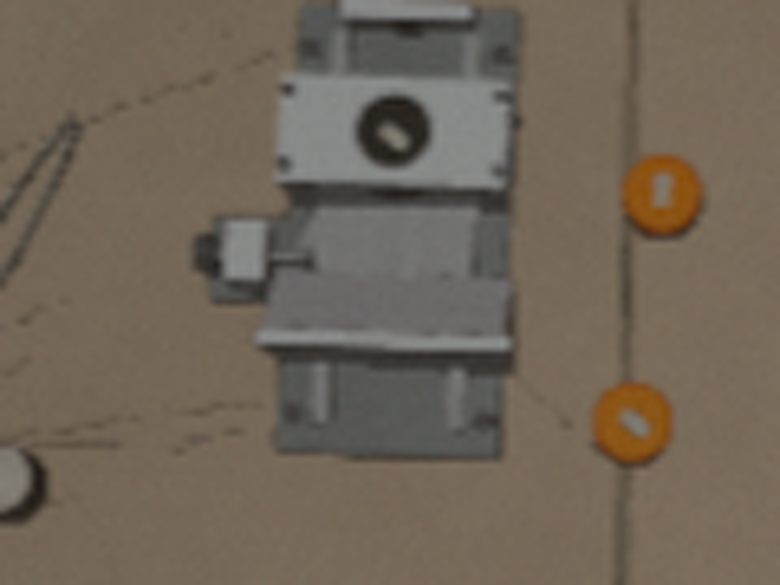

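The slide is latched: the specimen shows centred in the viewing ring at (393,130), the push face is held forward at row 342, and the arm is clear.

```bash
python3 -c "
from bench import manip
print(manip.hand_in())"
```

```text
the job is handed in; nothing more can be done
None
```

I pushed the loaded slide to about 51 mm of travel and let it back; the last top-camera picture shows it latched with the specimen centred under the viewing ring and the arm clear, and I handed the job in at about 8 s (no verdict was returned).

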